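# Clamp a delicate favour box in the ribbon-tying jig

## Robot

A 6-joint arm with a two-finger parallel gripper is mounted at the origin on a cart in front of the work surface, level with it; the furniture and walls round the work are solid. World frame = base frame: x ahead of the robot, y to its left, z up, the work surface at z = 0. Lengths are in m, angles in rad, forces in N, time in s.
With the tool pointing down it reaches from about 0.25 to 0.775 m from the base axis. Payload 4 kg.
Tool frame: the origin (TCP) lies at the very end of the fingers, on their centre line; the grasp point (between the pads) lies 19 mm behind it (arm.grasp_offset is the distance from the TCP to the grasp point, in m); z points along the fingers, y is the line along which they close (so a half turn about z gives the same grasp; the last joint's range is limited). The gripper opens to 94 mm and grips with 3 to 60 N. Pads are 16 mm wide; open, the fingers measure 119 mm over their backs; the gripper's body (75 mm by 177 mm) begins 78 mm behind the grasp point.
Start: joints at [1.036, 0.087, 1.371, -0, 1.684, -0.103], TCP at [0.23, 0.5, 0.167] pointing down, gripper open.
Joint ranges: [-3.1, 3.1], [-0.76, 2.03], [0.27, 2.55], [-1.08, 4.22], [0.17, 2.65], [-2.57, 2.57]. Speed limits (rad/s): [2.79, 2.79, 3.14, 3.14, 3.14, 3.14].

## Interface

Orientations are given as a rotation vector (axis times angle).
In Python, from rig import arm gives the robot as it stands.
- The arm moves only by the shell command python3 -m crank 'ROWS' [OPENING] [FORCE]. ROWS is JSON, a list that holds one entry, the list of rows, each a list of 4 numbers: the shift along the tool's x, y, z in mm, then the turn about the tool's z in rad. In form: [[[dx, dy, dz, yaw], ...]]. A call has 1 to 10 rows; each row shifts and turns the commanded pose from where the row before left it, along the tool's axes as they then stand; what a row does not reach is not made up. A row lasts 1/10 s, in which the tool goes at most 50 mm and 8.59 degrees, less where a joint would pass 70% of its speed; a pose out of reach is approached as far as the arm can. A call with a gripper value outside its range is refused whole. OPENING is the opening in per cent of the stroke, from 0 (shut) to 100 (fully open), set as the call begins (- or left out, the last holds). The fingers move at their own pace and stop on an object; FORCE is the grip in N (left out, the last holds). Time passes only in rows, so rows that do not move let the fingers close. It gives the time, the measured TCP pose, the force, the opening and the grip force at its end, in the units of the state.
- arm.get_state(): the state, without advancing time (a new reading comes with each control period).
- arm.get_image(name): name is "side" or "top"; returns (picture, depth): 420x560x3 uint8, red, green, blue; 420x560 float32, m along the optical axis (not along the pixel's ray), 0 where there is no reading.
- arm.camera_params(name): a dict with "fx", "fy", "cx", "cy" (pixels), "rvec" (rotation vector, rad) and "tvec" (3), from world to camera coordinates, as OpenCV has them. Camera axes: x right, y down, z forward; pixel columns grow to the right and rows downward; lengths in m; the calibration is good to about 2 mm. A picture is of the moment at which its call begins. camera_params takes no time and is no camera call.
- arm.close_job(): hands the job in; it is judged then, once.
The state is a dict: "time_s": time; "joint_pos": joint angles; "qvel": joint speeds; "tau": joint torques, N m; "eef_pos": TCP position; "ee_rot": TCP orientation; "ft_force": force on the tool from outside, world axes, zero at the start; "ft_torque": the same for the moment, N m; "grip_width": opening from 0.0 (shut) to 1.0 (fully open); "gripper_force": force on a finger pad.
Only numpy, scipy, OpenCV 4.12 (cv2) and the standard library are available. Lean on these libraries where they do the work, as an engineer would, in place of code of your own. Each camera call takes 0.05 s, during which the arm holds its last target. There are 200 camera calls.

## Task

Lift the delicate favour box out of the wooden rack, stand it on the bare desk and let go, then take it afresh by its two short end faces, lower it upright into the nest between the blue cheeks of the tying jig and let go. Then push the jig's red handle over past its centre, so that the hold-down arm snaps over the box and stays there. The box is thin card: hold it gently and never squeeze it between the fingers, press or knock it with more than 20 N; leave the pink ribbon spool in the rack and the jar, the balloon weight and the tape measure as they stand.

Things in the scene. Friction and masses are not known exactly. Their poses are not given: they have to be found in the camera images.
- box_center (a point): centre (half-way up) of the loose favour box: cream thin card, pink lid, gold band; 64 mm along its x, 48 mm along its y, 58 mm high (z up). Short end faces look along its x (64 mm apart), long side faces along its y (48 mm apart). Weighs 0.2 to 0.38 kg; dents above 20 N; a grip of 6 to 10 N carries it without slipping
- rack: fixed low wooden rack, origin at the centre of its underside, 154 mm along x, 110 mm along y, floor 8 mm thick. Partitions at x = -73.5, 0, 73.5 mm (5 mm thick, 104 mm along y, 68 mm high) make two places at x = +-37 mm; the box stands in one, its x along the rack's x, its end faces covered to the top by partitions. Take it by its long sides; y sides open but for 13 mm high strips 53 mm out
- pink_spool_center (a point): centre (half-way up) of the loose pink ribbon spool with black ends, 54 mm across, 64 mm high, in the other place of the rack; stays there
- jig: fixed tying jig, origin on the desk under the nest's centre, z up; aluminium base 10 mm thick, 92 mm along x, from -45 to +105 mm along y. Two blue cheeks beside the nest, inner faces at y = +-28 mm, 60 mm long in x, rise to 76 mm (flared outward above 65 mm). Low lips at x = +-36 mm, tops 15 mm above the desk. The rocker's pivot runs along x at y = +62 mm, z = 82 mm
- nest (a point): centre of the nest floor, 10 mm above the desk, with the jig's axes. The box goes in with its x along the jig's x, either way round, 4 mm play on every side; seated, its centre is 39 mm above the desk. The cheeks then cover its long sides to above its top, so it can be set down only by its end faces (fingers closing along the jig's x)
- handle (a point): centre of the red cross-bar at the end of the rocker's handle: 16 mm thick, 40 mm long along the jig's x, 52 mm from the pivot. Open, the handle slopes up 62 degrees, leaning away from the nest: this point at x = 0, y = 86 mm in the jig's frame, 128 mm above the desk; at the centre it leans 14 degrees past upright to the nest (y = 49 mm, 132 mm up). Push it level toward the nest (-y of the jig) with shut fingers; under 12 N
- rocker (a joint): rocker of the jig: 0 rad open (hold-down arm upright over the pivot, top 135 mm above the desk), 0.74 rad centre, 1.48 rad closed (arm level over the box, its rubber foot about 2 mm above the box top, handle leaning over the nest). A spring pushes it from the centre to either end: past the centre it snaps closed by itself
- cabinet_corner (a point): foot, on the desk, of the nearest front corner of the tall black cabinet on the right (over 0.9 m high, solid); its front runs from this corner along (0.87, 0.50) in world x, y, and its end panel along (0.50, -0.87). Keep the arm and wrist clear of it; the robot starts on its right side, the work is on its left
- jar_center (a point): centre of the pink and purple confetti jar with white lid, 63 mm across, 92 mm high, standing behind the rack and jig; leave alone
- weight_center (a point): centre of the gold foil balloon weight, 64 mm across, 72 mm high; leave alone
- measure_center (a point): centre of the yellow tape measure, 66 x 66 x 32 mm; leave alone
Mind the look-alikes: they are no part of the job. What is shaped like the part that bears pink_spool_center but green is not meant.

How it is judged:
On the way, in this order (a step that is already met when the one before it is completed fails the run):
1. the favour box stands upright on the bare desk, let go (height (world z) of box_center below 0.0325 m and linear speed of favour_box below 0.02 m/s and angle between box_center's own z axis and vertical below 0.06 rad and contact force between favour_box and the fingers below 0.05 N), for 0.2 s.
2. the favour box stands on the nest floor between the cheeks, let go, with the rocker still open (x of box_center in the frame of nest between -0.006 and 0.006 m and y of box_center in the frame of nest between -0.006 and 0.006 m and z of box_center in the frame of nest below 0.0315 m and angle between box_center's own z axis and vertical below 0.06 rad and contact force between favour_box and the fingers below 0.05 N and value of joint rocker below 0.3 rad), for 0.2 s.
3. the rocker has snapped over to its closed end (value of joint rocker above 1.42 rad), for 0.2 s.
At the end, for the whole second after the job is handed in: Box upright (within 0.06 rad) on the nest floor, its centre within 6 mm of the nest's centre each way, untouched and at rest; rocker closed (above 1.42 rad); pink spool upright in its place in the rack; the other things where they stood (x of box_center in the frame of nest between -0.006 and 0.006 m and y of box_center in the frame of nest between -0.006 and 0.006 m and z of box_center in the frame of nest below 0.0315 m and angle between box_center's own z axis and vertical below 0.06 rad and contact force between favour_box and the fingers below 0.05 N and value of joint rocker above 1.42 rad and linear speed of favour_box below 0.02 m/s and z of pink_spool_center in the frame of rack below 0.045 m and horizontal distance between pink_spool_center and rack below 0.06 m and angle between pink_spool_center's own z axis and vertical below 0.1 rad).
It fails at once if the favour box is squeezed by the fingers with more than 20 N from each side (40 N in sum) (contact force between favour_box and the fingers above 40 N).
It fails at once if the favour box is pressed or knocked against the jig or the rack with more than 20 N (contact force between favour_box and jig above 20 N or contact force between favour_box and rack above 20 N).
It fails at once if the favour box, not held, is knocked, dropped or pressed with more than 20 N (contact force between favour_box and anything else above 20 N and contact force between favour_box and the fingers below 0.05 N).
It fails at once if all contact forces on the held favour box, grip included, sum to more than 60 N (contact force between favour_box and anything else above 60 N).
It fails at once if the pink spool, the jar, the balloon weight or the tape measure is moved by more than 20 mm (distance of any of jar_center, weight_center, measure_center, pink_spool_center from where it was at the start of the episode above 0.02 m).
It also fails if it takes over 69 s, if anything falls off the work surface, if the arm or the gripper's body presses on something with over 40 N, if the wrist force passes 120 N, or if a joint passes its speed limit or range.

## Working session

There is one attempt and no reset: what is moved stays moved. The work goes in short steps, Python scripts to look and compute and a shell command to move; the robot and the scene stay as the last step left them, time stands still between calls to the robot, and variables do not carry over. Pictures are saved under pics/ and viewed, at most 11 in all, crops included, and the job is handed in when it is done.

```bash
ls; mkdir -p pics
cat > h.py <<'E'
import numpy as np, cv2
from rig import arm
R=lambda v: cv2.Rodrigues(np.array(v,float))[0]
def cloud(n):
    im,d=arm.get_image(n); p=arm.camera_params(n)
    v,u=np.mgrid[:420,:560]
    c=np.stack([(u-p['cx'])/p['fx']*d,(v-p['cy'])/p['fy']*d,d],-1)
    w=(c-np.array(p['tvec']).ravel())@R(p['rvec'])
    w[d==0]=np.nan
    return im,w
E
python3 - <<'E'
from h import *
for n in('top','side'):
    im,w=cloud(n); cv2.imwrite(f'pics/{n}0.png',im[...,::-1]); np.savez(f'{n}0.npz',im=im,w=w)
    p=arm.camera_params(n); print(n,p['fx'],-R(p['rvec']).T@np.ravel(p['tvec']))
s=arm.get_state(); print(s['eef_pos'],s['ee_rot'],R(s['ee_rot']).round(3),s['grip_width'],s['time_s'])
E
```

```text
pics
top 439.25435605642787 [0.35644163 0.30334021 1.13020649]
side 388.0890701734824 [1.03973224 0.7909829  0.57023278]
[0.22989582 0.49902263 0.16613179] [-6.72915176e-01 -3.06805058e+00  2.95414956e-03] [[-0.908  0.419 -0.001]
 [ 0.419  0.908 -0.002]
 [ 0.    -0.002 -1.   ]] 1.0055944505977068 0.1
```

View pics/top0.png

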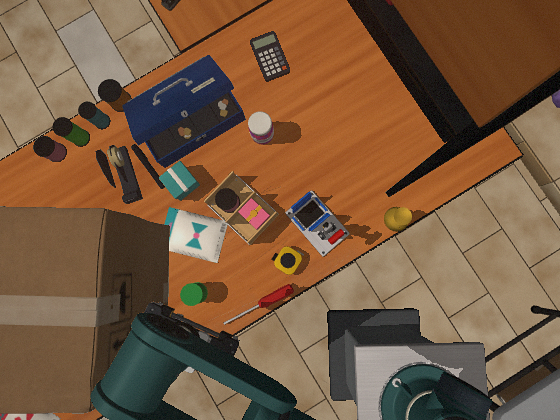

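View pics/side0.png

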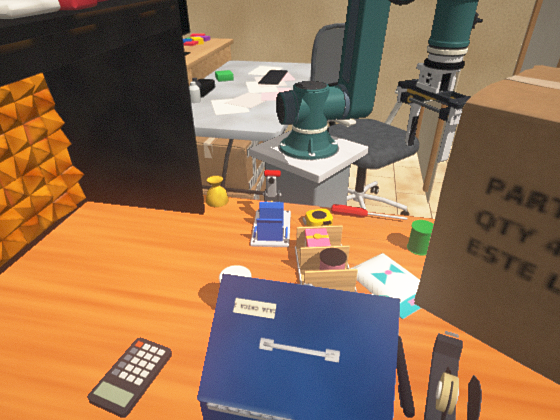

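The top view shows the rack around (240,207), with the box's pink lid at (257,212) and the spool's dark end at (227,198). The jig is at (317,222), with the red handle at (333,238). The jar is at (261,127), the tape measure at (288,260) and the weight at (398,218).

Run:
```python
from h import *
for n,sl in(('top',(slice(160,270),slice(190,360))),('side',(slice(160,300),slice(230,370)))):
    z=np.load(n+'0.npz'); im=z['im'];w=z['w']
    c=cv2.resize(im[sl][...,::-1],None,fx=4.2,fy=4.2,interpolation=cv2.INTER_CUBIC); cv2.imwrite(f'pics/{n}0c.png',c); print(c.shape)
    hsv=cv2.cvtColor(im,cv2.COLOR_RGB2HSV); H,S,V=[hsv[...,i].astype(int) for i in range(3)]
    roi=np.zeros(H.shape,bool); roi[sl]=1
    def rep(name,m):
        m=m&roi&np.isfinite(w[...,0]); p=w[m]
        if len(p)<5: print(n,name,len(p)); return
        vv,uu=np.nonzero(m)
        r=cv2.minAreaRect((p[:,:2]*1000).astype(np.float32))
        print(n,name,len(p),'px',uu.mean().round(),vv.mean().round(),'med',np.median(p,0).round(4),'rect',np.round(r[0],1),np.round(r[1],1),round(r[2],1))
    Z=w[...,2]
    rep('pinklid',((H>160)&(H<178))&(S>70)&(V>130)&(abs(Z-.066)<.012))
    rep('blue',(H>105)&(H<130)&(S>120)&(Z>.06)&(Z<.09))
    rep('red',((H<6)|(H>174))&(S>170)&(V>90)&(Z>.1))
    rep('dark',(V<90)&(abs(Z-.072)<.01)&(S<140))
    rep('racktop',(H>8)&(H<28)&(abs(Z-.068)<.006))
    rep('jigbase',(S<60)&(V>120)&(abs(Z-.010)<.006))
    rep('desk',(abs(Z)<.006))
z=np.load('top0.npz'); w=z['w']
for u,v in((257,212),(227,198),(317,222),(333,238),(261,127),(288,260),(398,218),(390,194),(450,140),(160,230),(193,294),(178,180),(270,297),(100,215)): print((u,v),w[v,u].round(3))
```

```text
(462, 714, 3)
top pinklid 381 px 253.0 213.0 med [0.4834 0.4002 0.066 ] rect [484.3 399.6] [62.  46.4] 44.1
top blue 207 px 309.0 210.0 med [0.4947 0.2651 0.0725] rect [484.7 261.7] [76.4 59.6] 38.9
top red 109 px 336.0 236.0 med [0.4181 0.2073 0.1348] rect [417.7 207.7] [14.4 37.4] 38.9
top dark 403 px 230.0 200.0 med [0.52   0.4655 0.0719] rect [469.4 353.6] [300.5  82.2] 72.2
top racktop 585 px 237.0 205.0 med [0.5077 0.451  0.0681] rect [465.3 377.9] [298.6 128.3] 56.5
top jigbase 1191 px 258.0 236.0 med [0.4241 0.4865 0.0107] rect [482.6 374.3] [220.9 396.4] 1.7
top desk 11608 px 281.0 210.0 med [0.5178 0.3326 0.0019] rect [489.8 352.2] [444.8 286.4] 88.5
(588, 588, 3)
side pinklid 301 px 317.0 239.0 med [0.4879 0.406  0.0652] rect [471.1 361.3] [285.1  64. ] 70.9
side blue 222 px 271.0 209.0 med [0.4665 0.2534 0.069 ] rect [484.5 265. ] [78.5 56.9] 40.0
side red 85 px 272.0 172.0 med [0.4205 0.2116 0.1317] rect [419.1 211.2] [16.  39.4] 31.6
side dark 63 px 324.0 252.0 med [0.5325 0.4617 0.0716] rect [482.1 358.5] [286.4  49. ] 69.7
side racktop 544 px 325.0 250.0 med [0.5062 0.4458 0.0658] rect [469.8 377.8] [304.  135.6] 60.1
side jigbase 774 px 305.0 249.0 med [0.4782 0.3041 0.0095] rect [458.4 366.6] [282.7 294.2] 36.0
side desk 5965 px 292.0 234.0 med [0.4632 0.3017 0.001 ] rect [347.8 237. ] [630.3 380.8] 41.1
(257, 212) [0.486 0.391 0.068]
(227, 198) [0.522 0.463 0.073]
(317, 222) [0.458 0.245 0.069]
(333, 238) [0.414 0.214 0.135]
(261, 127) [0.693 0.375 0.09 ]
(288, 260) [0.368 0.319 0.033]
(398, 218) [0.462 0.05  0.069]
(390, 194) [0.527 0.058 0.033]
(450, 140) [0.536 0.064 0.482]
(160, 230) [0.447 0.623 0.088]
(193, 294) [0.293 0.549 0.064]
(178, 180) [0.574 0.588 0.056]
(270, 297) [0.278 0.366 0.024]
(100, 215) [0.448 0.629 0.401]
```

View pics/top0c.png

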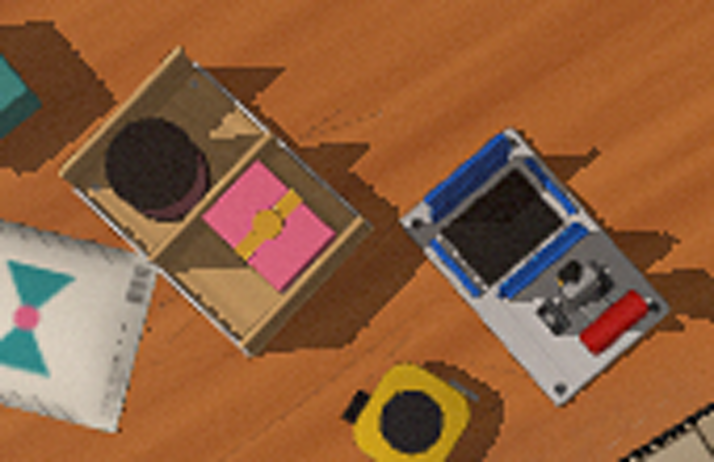

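View pics/side0c.png

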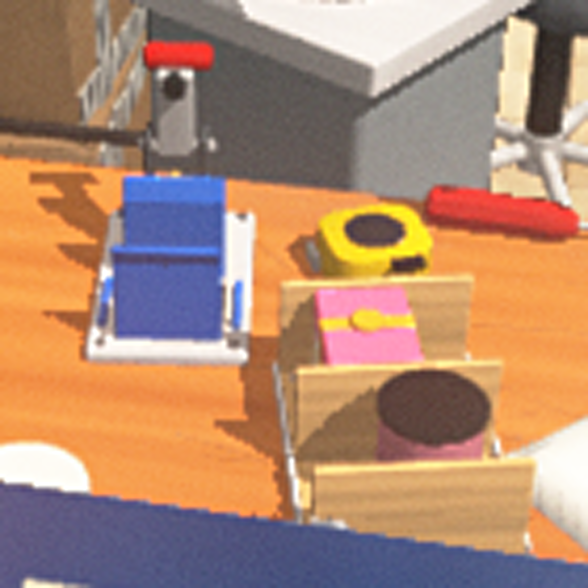

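The crops agree with this layout. In the top view the box lid is right of the middle partition and the spool left of it, and the open jig has its handle bar toward the robot. Next I refine the jig and box poses.

```bash
cat >> h.py <<'E'
def masks(im):
    hsv=cv2.cvtColor(im,cv2.COLOR_RGB2HSV); return [hsv[...,i].astype(int) for i in range(3)]
def rect(p):
    r=cv2.minAreaRect((p[:,:2]*1000).astype(np.float32)); return np.round(r[0],1),np.round(r[1],1),round(r[2],1)
def near(w,c,r): return np.hypot(w[...,0]-c[0],w[...,1]-c[1])<r
def trimrect(p,a):
    # extents of p along direction a (deg) and its normal, 1..99 percentile
    d=np.array([np.cos(np.radians(a)),np.sin(np.radians(a))]);n=np.array([-d[1],d[0]])
    e=[np.percentile(p[:,:2]@k*1000,[.5,99.5]) for k in(d,n)]
    c=e[0].mean()*d+e[1].mean()*n
    return c.round(1),[np.ptp(k).round(1) for k in e]
E
python3 - <<'E'
from h import *
for n in('top','side'):
    z=np.load(n+'0.npz'); im=z['im'];w=z['w'];H,S,V=masks(im);Z=w[...,2]
    lid=(((H>160)&(H<178)&(S>90))|((H>18)&(H<32)&(S>150)))&(abs(Z-.067)<.006)&near(w,(.484,.4),.042)
    p=w[lid]; print(n,'lid',len(p),rect(p),p[:,2].mean())
    base=(abs(Z-.010)<.0035)&near(w,(.461,.243),.095)&(V>70)&(S<90); p=w[base]; print(n,'base',len(p),rect(p))
    blue=(H>100)&(H<130)&(S>110)&(Z>.055)&(Z<.082)&near(w,(.48,.26),.08);p=w[blue];print(n,'blue',len(p),rect(p),[trimrect(p,a) for a in(38,40)])
    red=((H<6)|(H>174))&(S>150)&(V>70)&(Z>.1)&near(w,(.418,.208),.05);p=w[red];print(n,'red',rect(p),p.mean(0).round(4), np.percentile(p[:,2],98))
    r=(H>5)&(H<30)&(abs(Z-.068)<.005)&near(w,(.505,.43),.1);p=w[r];print(n,'rack',len(p),rect(p))
    sp=(V<80)&(abs(Z-.072)<.005)&near(w,(.522,.463),.035);p=w[sp];print(n,'spool',len(p),p.mean(0).round(4))
    cb=(V<60)&(Z>.0)&(Z<.9)&near(w,(.53,.06),.05);print(n,'cab',cb.sum(),rect(w[cb]) if cb.sum()>4 else '')
E
```

```text
top lid 467 (array([483.9, 398.9]), array([63.5, 46.7]), 43.8) 0.06619768915785704
top base 875 (array([448.9, 258.3]), array([148.6, 131.1]), 39.0)
top blue 213 (array([484.7, 261.7]), array([76.4, 59.6]), 38.9) [(array([484.7, 261.7]), [np.float64(76.4), np.float64(58.9)]), (array([484.6, 261.6]), [np.float64(76.3), np.float64(58.4)])]
top red (array([418.3, 206.8]), array([14.7, 39.6]), 38.9) [0.4177 0.2077 0.1345] 0.13891416322902306
top rack 576 (array([502.1, 432.8]), array([152.1, 102.4]), 45.2)
top spool 379 [0.5209 0.4665 0.072 ]
top cab 2841 (array([544.4,  59.2]), array([77.1, 62.3]), 53.5)
side lid 327 (array([483.9, 401.9]), array([63.2, 47.8]), 44.0) 0.06560851506485732
side base 465 (array([451.2, 262.4]), array([150., 130.]), 38.9)
side blue 319 (array([484.6, 264.8]), array([78.5, 57.4]), 40.0) [(array([484. , 265.6]), [np.float64(77.2), np.float64(57.7)]), (array([484.3, 265.4]), [np.float64(77.4), np.float64(56.0)])]
side red (array([419.1, 211.2]), array([16. , 39.5]), 31.6) [0.4201 0.2123 0.1307] 0.13543234990722694
side rack 709 (array([502.1, 435.2]), array([154.3, 103.2]), 45.4)
side spool 0 [nan nan nan]
side cab 3907 (array([559.3,  59.1]), array([59. , 54.6]), 47.8)<stdin>:10: RuntimeWarning: Mean of empty slice.
  ret = um.true_divide(
```

```bash
cat >> h.py <<'E'
def go(x,y,z,ydeg=None):
    s=arm.get_state();M=R(s['ee_rot']);d=M.T@(np.array([x,y,z])-s['eef_pos'])*1000
    a=np.degrees(np.arctan2(M[1,1],M[0,1])); 
    print('t',round(s['time_s'],2),'pos',np.round(s['eef_pos'],4),'toolx,y,z mm',d.round(1),'ydeg',a.round(2),'tilt',M[2].round(3),'yaw',None if ydeg is None else np.round(np.radians(-((ydeg-a+180)%360-180)),3),'F',np.round(s['ft_force'],1),'grip',np.round(s['grip_width'],3),np.round(s['gripper_force'],1),'q',np.round(s['joint_pos'],2))
E
python3 -m crank '[[[-20,1,0,0],[-30,2,0,0],[-30,2,0,0],[-30,2,0,0],[-30,2,0,0],[-30,2,0,0],[-30,2,0,0],[-30,2,0,0],[-30,2,0,0],[-12,1,0,0]]]' 66 8
python3 -m crank '[[[0,0,0,-0.13],[0,0,0,-0.13],[0,0,0,-0.13],[0,0,0,-0.13],[0,0,0,-0.13],[0,0,0,-0.13],[0,0,0,-0.13],[0,0,0,-0.13],[0,0,0,-0.13],[0,0,0,0]]]'
python3 -c "
from h import *
go(.484,.4004,.100,134.5)"
```

```text
time_s: 1.1
eef_pos: [0.4866, 0.4005, 0.166]
ee_rot: [-0.677, -3.067, 0.002]
ft_force: [-0.6, 0.1, -0.3]
grip_width: 0.662
gripper_force: 0.0
time_s: 2.1
eef_pos: [0.4838, 0.4024, 0.1668]
ee_rot: [1.134, -2.929, -0.0]
ft_force: [-1.1, 0.8, 0.4]
grip_width: 0.659
gripper_force: 0.0
t 2.1 pos [0.4838 0.4024 0.1668] toolx,y,z mm [ 1.2 -1.6 66.8] ydeg 132.33 tilt [ 0.001  0.001 -1.   ] yaw -0.038 F [-1.1  0.8  0.4] grip 0.659 0.0 q [ 0.6   0.27  1.16  0.    1.71 -1.71]
```

```bash
python3 -m crank '[[[1,-1.5,10,-0.038],[0,0,20,0],[0,0,20,0],[0,0,16,0],[0,0,0,0],[0,0,0,0]]]'
python3 - <<'E'
from h import *
go(.484,.4004,.032,134.5)
im,w=cloud('top'); a=im[170:250,200:310]
im2,w=cloud('side'); b=im2[130:290,250:400]
A=cv2.resize(a,(550,400),interpolation=3);B=cv2.resize(b,None,fx=2.5,fy=2.5)[:400]
B=B[:, :250]
cv2.imwrite('pics/a1.png',np.hstack([A,B])[...,::-1])
E
```

```text
time_s: 2.7
eef_pos: [0.4846, 0.4004, 0.1012]
ee_rot: [1.187, -2.908, -0.0]
ft_force: [0.6, 0.4, 0.6]
grip_width: 0.658
gripper_force: 0.0
t 2.7 pos [0.4846 0.4004 0.1012] toolx,y,z mm [ 0.4  0.4 69.2] ydeg 134.4 tilt [ 0.001  0.    -1.   ] yaw -0.002 F [0.6 0.4 0.6] grip 0.658 0.0 q [ 0.6   0.28  1.27  0.    1.59 -1.75]
```

View pics/a1.png

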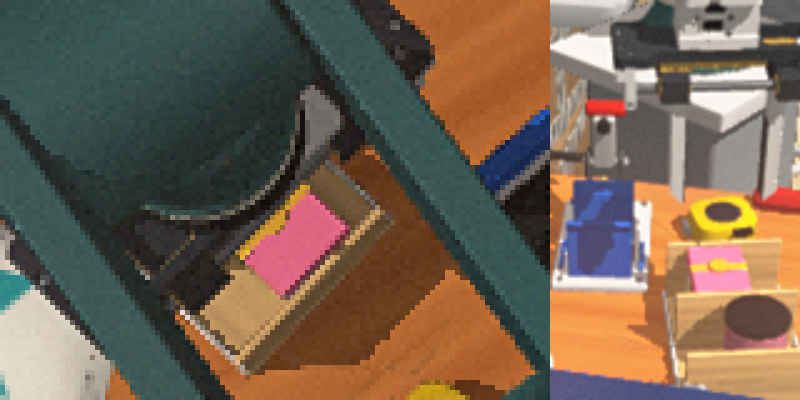

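The left half (top camera) shows the box under the gripper. In the right half (side camera) the two fingers, at about (680,150) and (775,150), straddle the pink lid at (718,262).

```bash
python3 -m crank '[[[0,0,12,0],[0,0,12,0],[0,0,12,0],[0,0,12,0],[0,0,11,0],[0,0,10,0],[0,0,0,0],[0,0,0,0]]]'
python3 -m crank '[[[0,0,0,0],[0,0,0,0],[0,0,0,0],[0,0,0,0],[0,0,0,0],[0,0,0,0],[0,0,0,0],[0,0,0,0]]]' 40 8
python3 -c "
from h import *
go(.484,.4004,.032,134.5)"
```

```text
time_s: 3.6
eef_pos: [0.485, 0.4003, 0.032]
ee_rot: [1.189, -2.908, 0.0]
ft_force: [0.7, -0.8, -0.3]
grip_width: 0.662
gripper_force: 0.0
time_s: 4.4
eef_pos: [0.485, 0.4002, 0.0322]
ee_rot: [-1.189, 2.908, 0.0]
ft_force: [-0.9, 0.6, -0.3]
grip_width: 0.403
gripper_force: 0.0
t 4.4 pos [0.485  0.4002 0.0322] toolx,y,z mm [0.6 0.8 0.2] ydeg 134.47 tilt [-0.  0. -1.] yaw -0.0 F [-0.9  0.6 -0.3] grip 0.403 0.0 q [ 0.6   0.32  1.37  0.    1.46 -1.75]
```

Run:
```python
from h import *
im,w=cloud('top'); a=im[170:250,200:310]
im2,w2=cloud('side'); b=im2[190:290,260:400]
cv2.imwrite('pics/a2.png',np.vstack([cv2.resize(b,(770,550),interpolation=3)])[...,::-1])
for n,im,w in(('top',im,w),('side',im2,w2)):
    H,S,V=masks(im);lid=((H>160)&(H<178)&(S>90))&near(w,(.484,.4),.06); p=w[lid]; print(n,len(p),rect(p),p.mean(0))
```

```text
top 178 (array([468.5, 381. ]), array([23.9, 51.5]), 45.3) [0.46835196 0.38209495 0.08098096]
side 252 (array([489.2, 397.6]), array([62. , 60.5]), 43.3) [0.48778144 0.40555798 0.06637118]
```

View pics/a2.png

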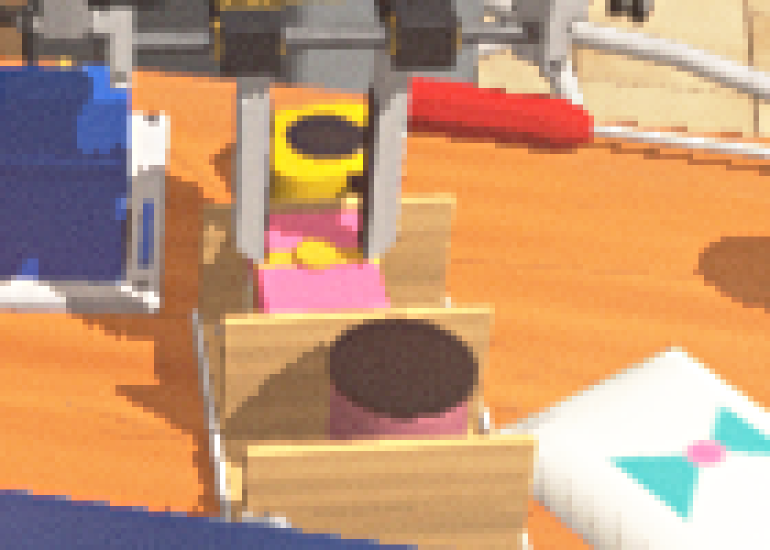

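Run:
```python
from h import *
im,w=cloud('side')
for v in range(216,244,2):
    print(v,[tuple(w[v,u].round(3)) for u in(303,306,328,331)], im[v,306],im[v,329])
s=arm.get_state();print(s['grip_width'],s['gripper_force'],s['ft_force'],s['eef_pos'])
```

```text
216 [(np.float64(0.512), np.float64(0.383), np.float64(0.125)), (np.float64(0.509), np.float64(0.389), np.float64(0.126)), (np.float64(0.477), np.float64(0.421), np.float64(0.124)), (np.float64(0.474), np.float64(0.427), np.float64(0.125))] [203 191 181] [212 198 188]
218 [(np.float64(0.512), np.float64(0.384), np.float64(0.12)), (np.float64(0.51), np.float64(0.39), np.float64(0.122)), (np.float64(0.478), np.float64(0.423), np.float64(0.121)), (np.float64(0.474), np.float64(0.427), np.float64(0.12))] [202 194 181] [209 199 187]
220 [(np.float64(0.513), np.float64(0.385), np.float64(0.116)), (np.float64(0.51), np.float64(0.39), np.float64(0.117)), (np.float64(0.477), np.float64(0.422), np.float64(0.115)), (np.float64(0.472), np.float64(0.427), np.float64(0.114))] [202 192 181] [211 196 188]
222 [(np.float64(0.513), np.float64(0.385), np.float64(0.111)), (np.float64(0.509), np.float64(0.39), np.float64(0.111)), (np.float64(0.476), np.float64(0.422), np.float64(0.109)), (np.float64(0.473), np.float64(0.427), np.float64(0.109))] [207 191 186] [213 198 188]
224 [(np.float64(0.511), np.flo
[... 2046 characters left out ...]
, np.float64(0.404), np.float64(0.033))] [194 130  75] [217 155 107]
240 [(np.float64(0.478), np.float64(0.36), np.float64(0.032)), (np.float64(0.503), np.float64(0.387), np.float64(0.06)), (np.float64(0.478), np.float64(0.427), np.float64(0.065)), (np.float64(0.433), np.float64(0.406), np.float64(0.029))] [167  92  70] [248 151 140]
242 [(np.float64(0.475), np.float64(0.358), np.float64(0.023)), (np.float64(0.504), np.float64(0.388), np.float64(0.055)), (np.float64(0.483), np.float64(0.431), np.float64(0.065)), (np.float64(0.43), np.float64(0.404), np.float64(0.021))] [146  91  62] [255 151 186]
0.40183281787043595 0.0 [ 0.71929939  1.29096868 -1.04887769] [0.4850266  0.40026443 0.03219082]
```

Run:
```python
from h import *
w=np.load('side0.npz')['w']; m=near(w,(.23,.5),.085)&(w[...,2]>.09)
vs,us=np.nonzero(m); print(us.min(),us.max(),vs.min(),vs.max(),'start tip z ~',np.percentile(w[m][:,2],[0,1,3,10,30,60]).round(3))
im,w=cloud('side'); m=near(w,(.485,.40),.085)&(w[...,2]>.073); 
vs,us=np.nonzero(m)
for z in np.arange(.07,.24,.01):
    k=m&(abs(w[...,2]-z)<.005); p=w[k]
    if len(p): 
        q=(p[:,:2]-[.485,.4003])@np.array([-.7,.714]); print(z.round(2),len(p),np.ptp(q).round(3),q.min().round(3),q.max().round(3))
```

```text
397 482 0 162 start tip z ~ [0.204 0.214 0.228 0.273 0.34  0.415]
0.07 14 0.048 -0.019 0.029
0.08 47 0.06 -0.03 0.03
0.09 59 0.062 -0.031 0.031
0.1 50 0.062 -0.031 0.031
0.11 52 0.061 -0.031 0.03
0.12 59 0.062 -0.031 0.032
0.13 56 0.062 -0.031 0.031
0.14 62 0.061 -0.031 0.03
0.15 50 0.063 -0.031 0.031
0.16 20 0.061 -0.03 0.031
0.17 88 0.157 -0.08 0.077
0.18 320 0.157 -0.08 0.077
0.19 279 0.154 -0.077 0.076
0.2 300 0.155 -0.077 0.077
0.21 893 0.169 -0.084 0.085
0.22 174 0.057 -0.04 0.017
0.23 153 0.057 -0.04 0.016
```

The side depth shows the true fingertips about 41 mm above the reported TCP height, both at the start (≈0.206 against 0.166) and now (≈0.073 against 0.032). The fingers are therefore hovering just above the lid and nothing has been touched. I'll use true z = reported + 0.041, open the fingers and go lower.

```bash
python3 -m crank '[[[0,0,0,0],[0,0,0,0],[0,0,0,0],[0,0,0,0]]]' 66 8
python3 -m crank '[[[0,0,5,0],[0,0,5,0],[0,0,5,0],[0,0,0,0]]]'
python3 - <<'E'
from h import *
go(.484,.4004,-.009,134.5)
im,w=cloud('side'); m=near(w,(.485,.40),.06)
for z in np.arange(.04,.12,.006):
    k=m&(abs(w[...,2]-z)<.003)&(im[...,2]>165)&(im.std(-1)<25); p=w[k]
    if len(p): 
        q=(p[:,:2]-[.485,.4003])@np.array([-.7,.714]); print(z.round(3),len(p),q.min().round(3),q.max().round(3))
E
```

```text
time_s: 5.0
eef_pos: [0.485, 0.4003, 0.0322]
ee_rot: [-1.189, 2.908, 0.0]
ft_force: [0.3, 0.1, 0.2]
grip_width: 0.656
gripper_force: 0.0
time_s: 5.4
eef_pos: [0.4842, 0.3997, 0.0156]
ee_rot: [1.188, -2.906, 0.001]
ft_force: [-0.2, 0.1, -0.7]
grip_width: 0.659
gripper_force: 0.0
t 5.4 pos [0.4842 0.3997 0.0156] toolx,y,z mm [-0.4  0.6 24.6] ydeg 134.47 tilt [ 0.003  0.001 -1.   ] yaw -0.0 F [-0.2  0.1 -0.7] grip 0.659 0.0 q [ 0.6   0.33  1.38  0.    1.43 -1.75]
0.058 10 -0.038 0.038
0.064 15 -0.04 0.042
0.07 19 -0.04 0.042
0.076 18 -0.04 0.041
0.082 21 -0.04 0.043
0.088 22 -0.04 0.043
0.094 15 -0.041 0.042
0.1 21 -0.041 0.043
0.106 20 -0.041 0.043
0.112 21 -0.041 0.042
0.118 26 -0.041 0.042
```

```bash
python3 -m crank '[[[0,0,6,0],[0,0,6,0],[0,0,6,0],[0,0,5,0],[0,0,0,0],[0,0,0,0]]]'
python3 -m crank '[[[0,0,0,0],[0,0,0,0],[0,0,0,0],[0,0,0,0],[0,0,0,0],[0,0,0,0],[0,0,0,0],[0,0,0,0]]]' 45 8
python3 -c "
from h import *
go(.484,.4004,-.009,134.5)"
```

```text
time_s: 6.05
eef_pos: [0.485, 0.4002, -0.006]
ee_rot: [1.189, -2.908, 0.0]
ft_force: [-0.3, 0.0, 0.7]
grip_width: 0.665
gripper_force: 0.0
time_s: 6.85
eef_pos: [0.485, 0.401, -0.0053]
ee_rot: [-1.189, 2.907, 0.002]
ft_force: [-3.5, 1.8, 2.7]
grip_width: 0.511
gripper_force: 8.0
t 6.85 pos [ 0.485   0.401  -0.0053] toolx,y,z mm [1.1 0.2 3.7] ydeg 134.49 tilt [-0.001  0.001 -1.   ] yaw -0.0 F [-3.5  1.8  2.7] grip 0.511 8.0 q [ 0.6   0.35  1.41  0.    1.38 -1.75]
```

```bash
python3 -m crank '[[[0,0,-3,0],[0,0,-6,0],[0,0,-10,0],[0,0,-15,0],[0,0,-15,0],[0,0,-15,0],[0,0,-15,0],[0,0,-15,0],[0,0,-10,0],[0,0,0,0]]]'
python3 -c "
from h import *
go(.59,.30,.10,39)"
```

```text
time_s: 7.85
eef_pos: [0.4862, 0.4011, 0.101]
ee_rot: [-1.187, 2.904, 0.002]
ft_force: [-0.3, 1.1, -2.5]
grip_width: 0.508
gripper_force: 8.0
t 7.85 pos [0.4862 0.4011 0.101 ] toolx,y,z mm [  -3.2 -144.9    1.1] ydeg 134.48 tilt [-0.005 -0.001 -1.   ] yaw 1.666 F [-0.3  1.1 -2.5] grip 0.508 8.0 q [ 0.6   0.28  1.28  0.    1.58 -1.75]
```

```bash
python3 -m crank '[[[0,-8,0,0],[0,-16,0,0],[-1,-20,0,0],[-1,-20,0,0],[-1,-20,0,0],[0,-20,0,0],[0,-18,0,0],[0,-14,0,0],[0,-8,0,0],[0,0,0,0]]]'
python3 -m crank '[[[0,0,0,0.07],[0,0,0,0.12],[0,0,0,0.14],[0,0,0,0.14],[0,0,0,0.14],[0,0,0,0.14],[0,0,0,0.14],[0,0,0,0.14],[0,0,0,0.14],[0,0,0,0.14]]]'
python3 -m crank '[[[0,0,0,0.14],[0,0,0,0.12],[0,0,0,0.09],[0,0,0,0],[0,0,0,0]]]'
python3 - <<'E'
from h import *
go(.59,.30,-.014,39)
for n in('top','side'):
    im,w=cloud(n);H,S,V=masks(im);m=((H>160)&(H<178)&(S>90))&near(w,(.59,.3),.06)&(w[...,2]>.08);p=w[m];print(n,len(p),rect(p),p.mean(0).round(4)) if len(p)>4 else 0
E
```

```text
time_s: 8.85
eef_pos: [0.5888, 0.2987, 0.0981]
ee_rot: [1.187, -2.909, 0.0]
ft_force: [-0.4, -0.0, -3.8]
grip_width: 0.51
gripper_force: 8.0
time_s: 9.85
eef_pos: [0.5873, 0.3007, 0.0984]
ee_rot: [-0.835, -3.028, -0.001]
ft_force: [0.7, 0.2, -4.0]
grip_width: 0.512
gripper_force: 8.0
time_s: 10.35
eef_pos: [0.5876, 0.3003, 0.0983]
ee_rot: [-1.339, -2.842, -0.0]
ft_force: [0.5, 0.2, -4.7]
grip_width: 0.512
gripper_force: 8.0
t 10.35 pos [0.5876 0.3003 0.0983] toolx,y,z mm [ -1.8   1.7 112.3] ydeg 39.53 tilt [ 0.  0. -1.] yaw 0.009 F [ 0.5  0.2 -4.7] grip 0.512 8.0 q [ 0.39  0.35  1.19  0.    1.6  -0.3 ]
top 5 (array([559.1, 282. ]), array([ 4.2, 36.6]), 33.9) [0.559  0.2825 0.3319]
side 371 (array([588.6, 303.6]), array([50.6, 63.1]), 42.2) [0.5921 0.3105 0.1655]
```

```bash
python3 -m crank '[[[0,0,8,0.009],[0,0,15,0],[0,0,18,0],[0,0,18,0],[0,0,18,0],[0,0,15,0],[0,0,6,0],[0,0,2,0],[0,0,0,0],[0,0,0,0]]]'
python3 - <<'E'
from h import *
go(.59,.30,-.014,39)
im,w=cloud('side');H,S,V=masks(im);m=((H>160)&(H<178)&(S>90))&near(w,(.59,.3),.06);p=w[m];print(len(p),rect(p),p.mean(0).round(4),np.percentile(p[:,2],[5,50,95]))
E
```

```text
time_s: 11.45
eef_pos: [0.5889, 0.3, -0.0005]
ee_rot: [1.356, 2.832, 0.003]
ft_force: [0.7, -0.8, -2.6]
grip_width: 0.51
gripper_force: 8.0
t 11.45 pos [ 5.889e-01  3.000e-01 -5.000e-04] toolx,y,z mm [-0.6  0.8 13.5] ydeg 38.85 tilt [-0.001  0.002 -1.   ] yaw -0.003 F [ 0.7 -0.8 -2.6] grip 0.51 8.0 q [ 0.39  0.41  1.31  0.    1.41 -0.29]
201 (array([591.7, 305. ]), array([42.8, 63.1]), 38.6) [0.6032 0.3116 0.0646] [0.05439435 0.06601044 0.07073736]
```

```bash
python3 -m crank '[[[0,0,2,0],[0,0,2,0],[0,0,1,0],[0,0,0,0]]]'; python3 -m crank '[[[0,0,1,0],[0,0,1,0],[0,0,0,0]]]'; python3 -m crank '[[[0,0,1,0],[0,0,1,0],[0,0,0,0]]]'
```

```text
time_s: 11.9
eef_pos: [0.5878, 0.2995, -0.0071]
ee_rot: [-1.356, -2.833, 0.001]
ft_force: [0.1, -0.5, -3.3]
grip_width: 0.509
gripper_force: 8.0
time_s: 12.2
eef_pos: [0.5879, 0.2996, -0.009]
ee_rot: [-1.356, -2.834, 0.0]
ft_force: [-1.4, 0.5, -3.9]
grip_width: 0.513
gripper_force: 8.0
time_s: 12.5
eef_pos: [0.5879, 0.2995, -0.011]
ee_rot: [-1.356, -2.833, 0.0]
ft_force: [0.1, 0.0, -3.5]
grip_width: 0.509
gripper_force: 8.0
```

```bash
python3 -m crank '[[[0,0,1,0],[0,0,1,0],[0,0,0,0]]]';python3 -m crank '[[[0,0,1,0],[0,0,0,0]]]';python3 -m crank '[[[0,0,1,0],[0,0,0,0]]]'
```

```text
time_s: 12.8
eef_pos: [0.5879, 0.2996, -0.013]
ee_rot: [-1.356, -2.834, 0.0]
ft_force: [-0.1, 0.8, -2.9]
grip_width: 0.51
gripper_force: 8.0
time_s: 13.0
eef_pos: [0.5881, 0.2996, -0.0133]
ee_rot: [1.356, 2.834, 0.0]
ft_force: [-0.8, -1.7, -0.6]
grip_width: 0.509
gripper_force: 8.0
time_s: 13.2
eef_pos: [0.5882, 0.2996, -0.0133]
ee_rot: [1.356, 2.833, 0.001]
ft_force: [-3.9, -1.8, 4.9]
grip_width: 0.51
gripper_force: 8.0
```

```bash
python3 -m crank '[[[0,0,0,0],[0,0,0,0],[0,0,0,0],[0,0,0,0]]]' 68 8; python3 -m crank '[[[0,0,-8,0],[0,0,-15,0],[0,0,-15,0],[0,0,-15,0],[0,0,-15,0],[0,0,-8,0],[0,0,0,0]]]'; python3 -m crank '[[[0,0,0,-0.145],[0,0,0,-0.145],[0,0,0,-0.145],[0,0,0,-0.145],[0,0,0,-0.145],[0,0,0,-0.145],[0,0,0,-0.145],[0,0,0,-0.145],[0,0,0,-0.145],[0,0,0,-0.145]]]' 88
python3 -m crank '[[[0,0,0,-0.13],[0,0,0,0],[0,0,0,0]]]'
python3 - <<'E'
from h import *
go(.588,.2995,-.009,129)
for n in('top','side'):
    im,w=cloud(n);H,S,V=masks(im);m=(((H>160)&(H<178)&(S>90))|((H>18)&(H<32)&(S>150)))&near(w,(.588,.3),.05)&(abs(w[...,2]-.058)<.006);p=w[m]
    if len(p)>5: print(n,len(p),rect(p),p.mean(0).round(4)) 
    if n=='side': cv2.imwrite('pics/a3.png',cv2.resize(im[130:280,190:390],(800,600),interpolation=3)[...,::-1])
E
```

```text
time_s: 13.6
eef_pos: [0.5882, 0.2997, -0.015]
ee_rot: [1.356, 2.834, 0.0]
ft_force: [-0.0, -0.1, -0.6]
grip_width: 0.678
gripper_force: 0.0
time_s: 14.3
eef_pos: [0.5893, 0.3002, 0.0638]
ee_rot: [1.355, 2.831, 0.005]
ft_force: [-0.5, -0.1, -0.2]
grip_width: 0.681
gripper_force: 0.0
time_s: 15.3
eef_pos: [0.5874, 0.2993, 0.06]
ee_rot: [0.872, -3.016, 0.0]
ft_force: [-0.1, 0.7, -0.2]
grip_width: 0.883
gripper_force: 0.0
time_s: 15.6
eef_pos: [0.5876, 0.2995, 0.0604]
ee_rot: [1.054, -2.958, -0.0]
ft_force: [1.0, -0.0, 0.7]
grip_width: 0.882
gripper_force: 0.0
t 15.6 pos [0.5876 0.2995 0.0604] toolx,y,z mm [-0.4 -0.2 69.4] ydeg 129.22 tilt [ 0.001  0.    -1.   ] yaw 0.004 F [ 1.  -0.   0.7] grip 0.882 0.0 q [ 0.39  0.37  1.24  0.    1.53 -1.87]
top 119 (array([590.3, 283.2]), array([43.4, 39.2]), 22.0) [0.5844 0.2804 0.0584]
side 162 (array([587.8, 302.1]), array([51.4, 63.1]), 39.3) [0.5897 0.3089 0.0569]
```

View pics/a3.png

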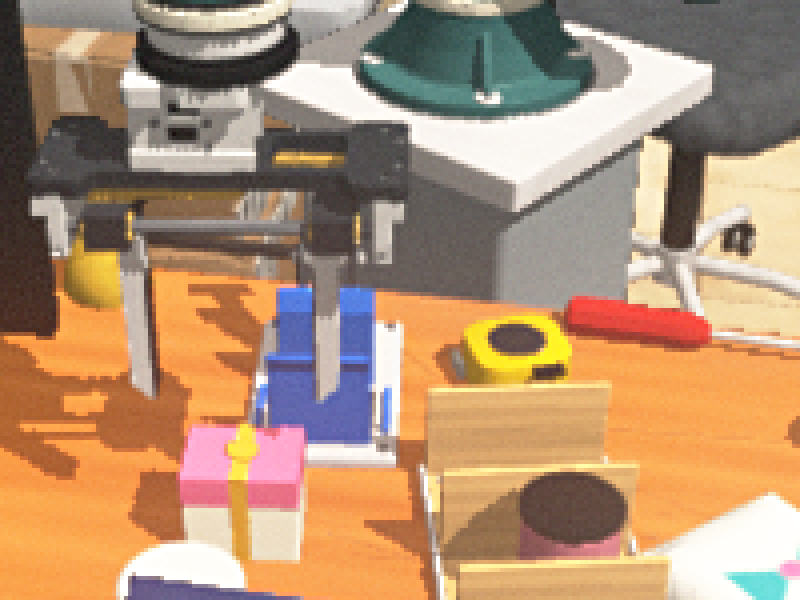

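The box stands upright on the desk at crop (242,495), with the gripper above it and its fingers lined up with the end faces. The nest is free and the rack is undisturbed.

```bash
python3 -m crank '[[[0,0,10,0.003],[0,0,12,0],[0,0,12,0],[0,0,12,0],[0,0,12,0],[0,0,10,0],[0,0,5,0],[0,0,0,0],[0,0,0,0]]]'
python3 -m crank '[[[0,0,0,0],[0,0,0,0],[0,0,0,0],[0,0,0,0],[0,0,0,0],[0,0,0,0],[0,0,0,0],[0,0,0,0],[0,0,0,0]]]' 60 8
python3 -c "
from h import *
go(.588,.2995,.08,129)"
```

```text
time_s: 16.6
eef_pos: [0.5884, 0.2997, -0.0114]
ee_rot: [-1.054, 2.959, 0.0]
ft_force: [0.4, 0.1, 0.4]
grip_width: 0.882
gripper_force: 0.0
time_s: 17.5
eef_pos: [0.5882, 0.3002, -0.0111]
ee_rot: [-1.054, 2.959, 0.001]
ft_force: [-3.1, 2.0, 5.9]
grip_width: 0.681
gripper_force: 8.0
t 17.5 pos [ 0.5882  0.3002 -0.0111] toolx,y,z mm [  0.5  -0.4 -91.1] ydeg 129.21 tilt [-0.001  0.    -1.   ] yaw 0.004 F [-3.1  2.   5.9] grip 0.681 8.0 q [ 0.39  0.42  1.32  0.    1.4  -1.87]
```

```bash
python3 -m crank '[[[0,0,-4,0],[0,0,-8,0],[0,0,-14,0],[0,0,-15,0],[0,0,-15,0],[0,0,-15,0],[0,0,-15,0],[0,0,-10,0],[0,0,-4,0],[0,0,0,0]]]'
python3 -c "
from h import *
go(.4847,.2634,.08,129.1)"
```

```text
time_s: 18.5
eef_pos: [0.5884, 0.2998, 0.0891]
ee_rot: [-1.053, 2.958, 0.0]
ft_force: [-0.1, 0.5, -3.9]
grip_width: 0.683
gripper_force: 8.0
t 18.5 pos [0.5884 0.2998 0.0891] toolx,y,z mm [103.4  37.4   8.9] ydeg 129.2 tilt [-0.001 -0.    -1.   ] yaw 0.002 F [-0.1  0.5 -3.9] grip 0.683 8.0 q [ 0.39  0.36  1.2   0.    1.58 -1.87]
```

```bash
python3 -m crank '[[[5,2,0,0],[12,4,0,0],[15,6,0,0],[16,6,0,0],[16,6,0,0],[15,6,0,0],[12,4,0,0],[8,2,0,0],[4,1,0,0],[0,0,0,0]]]'
python3 - <<'E'
from h import *
go(.4847,.2634,.002,129.1)
for n in('side','top'):
    im,w=cloud(n);H,S,V=masks(im);Z=w[...,2]
    m=((H>160)&(H<178)&(S>90))&near(w,(.485,.263),.06)&(abs(Z-.156)<.012);p=w[m]
    if len(p)>5: print(n,len(p),rect(p),p.mean(0).round(4),trimrect(p,39))
    blue=(H>100)&(H<130)&(S>110)&(Z>.055)&(Z<.082)&near(w,(.48,.26),.08);p=w[blue];print(n,'blue',len(p),rect(p))
    if n=='side': cv2.imwrite('pics/a4.png',cv2.resize(im[120:270,200:350],(600,600),interpolation=3)[...,::-1])
E
```

```text
time_s: 19.5
eef_pos: [0.4844, 0.263, 0.0879]
ee_rot: [1.054, -2.959, -0.0]
ft_force: [0.9, 0.8, -3.8]
grip_width: 0.685
gripper_force: 8.0
t 19.5 pos [0.4844 0.263  0.0879] toolx,y,z mm [-0.5  0.2 85.9] ydeg 129.2 tilt [ 0.  0. -1.] yaw 0.002 F [ 0.9  0.8 -3.8] grip 0.685 8.0 q [ 0.39  0.12  1.49  0.    1.53 -1.86]
side 340 (array([486.1, 263.2]), array([50.8, 64.6]), 41.2) [0.4905 0.2691 0.1542] (array([485.8, 264.3]), [np.float64(48.2), np.float64(64.2)])
side blue 161 (array([488.6, 267. ]), array([72.7, 57.6]), 41.4)
top blue 73 (array([462.9, 235.6]), array([ 9.6, 46.1]), 39.1)
```

View pics/a4.png

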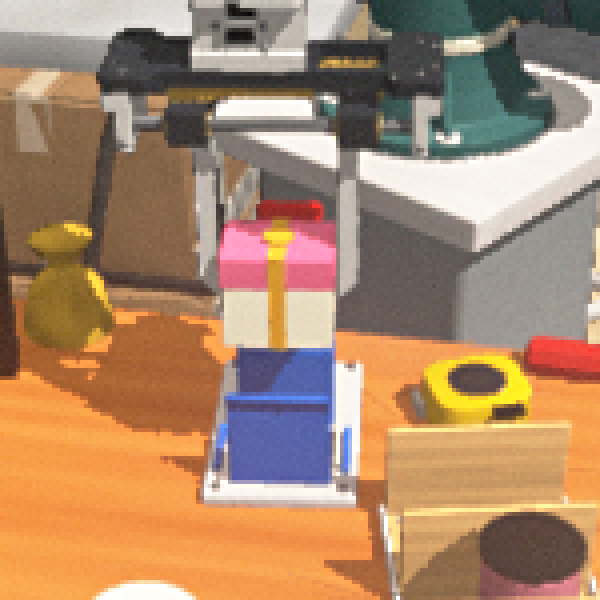

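The side crop shows the box held upright above the cheeks, with its bottom edge at (275,347) over the cheeks at (280,440). The handle at (290,210) is still open. I shift 1 mm along jig x and lower in stages.

```bash
python3 -m crank '[[[0,1,5,0],[0,0,8,0],[0,0,8,0],[0,0,4,0],[0,0,4,0],[0,0,4,0],[0,0,4,0],[0,0,4,0],[0,0,0,0],[0,0,0,0]]]'
python3 - <<'E'
from h import *
go(.4847,.2634,.002,129.1)
E
```

```text
time_s: 20.6
eef_pos: [0.4842, 0.264, 0.0472]
ee_rot: [1.054, -2.96, -0.0]
ft_force: [-0.2, 0.2, -2.9]
grip_width: 0.685
gripper_force: 8.0
t 20.6 pos [0.4842 0.264  0.0472] toolx,y,z mm [-0.  -0.8 45.2] ydeg 129.21 tilt [-0.  0. -1.] yaw 0.002 F [-0.2  0.2 -2.9] grip 0.685 8.0 q [ 0.4   0.14  1.55  0.    1.45 -1.86]
```

```bash
python3 -m crank '[[[0,0,4,0],[0,0,4,0],[0,0,4,0],[0,0,4,0],[0,0,4,0],[0,0,4,0],[0,0,4,0],[0,0,4,0],[0,0,0,0],[0,0,0,0]]]'
python3 -m crank '[[[0,0,4,0],[0,0,3,0],[0,0,2,0],[0,0,2,0],[0,0,0,0]]]'
python3 -c "
from h import *
go(.4847,.2634,.002,129.1)"
```

```text
time_s: 21.6
eef_pos: [0.4842, 0.2639, 0.0151]
ee_rot: [1.054, -2.959, -0.0]
ft_force: [0.4, 0.4, -4.0]
grip_width: 0.681
gripper_force: 8.0
time_s: 22.1
eef_pos: [0.4839, 0.2639, 0.0037]
ee_rot: [1.054, -2.959, -0.0]
ft_force: [-0.0, 1.0, -3.4]
grip_width: 0.679
gripper_force: 8.0
t 22.1 pos [0.4839 0.2639 0.0037] toolx,y,z mm [-0.3 -0.8  1.7] ydeg 129.2 tilt [ 0.001  0.    -1.   ] yaw 0.002 F [-0.   1.  -3.4] grip 0.679 8.0 q [ 0.4   0.18  1.6   0.    1.36 -1.86]
```

```bash
python3 -m crank '[[[0,0,1,0],[0,0,1,0],[0,0,0,0]]]';python3 -m crank '[[[0,0,1,0],[0,0,0,0]]]';python3 -m crank '[[[0,0,1,0],[0,0,0,0]]]'
```

```text
time_s: 22.4
eef_pos: [0.4842, 0.264, 0.0021]
ee_rot: [1.054, -2.959, -0.0]
ft_force: [-0.6, -0.3, -4.4]
grip_width: 0.68
gripper_force: 8.0
time_s: 22.6
eef_pos: [0.4841, 0.2639, 0.0011]
ee_rot: [1.054, -2.959, -0.0]
ft_force: [0.8, 0.3, -3.6]
grip_width: 0.682
gripper_force: 8.0
time_s: 22.8
eef_pos: [0.4841, 0.2639, 0.0001]
ee_rot: [1.054, -2.959, -0.0]
ft_force: [0.1, -0.3, -4.7]
grip_width: 0.678
gripper_force: 8.0
```

```bash
python3 -m crank '[[[0,0,1,0],[0,0,0,0]]]';python3 -m crank '[[[0,0,1,0],[0,0,0,0]]]'
```

```text
time_s: 23.0
eef_pos: [0.4841, 0.2639, -0.001]
ee_rot: [1.054, -2.959, -0.0]
ft_force: [0.8, -0.3, -3.4]
grip_width: 0.679
gripper_force: 8.0
time_s: 23.2
eef_pos: [0.4842, 0.2639, -0.0011]
ee_rot: [-1.054, 2.959, 0.0]
ft_force: [-2.3, -0.5, 1.6]
grip_width: 0.679
gripper_force: 8.0
```

```bash
python3 -m crank '[[[0,0,0,0],[0,0,0,0],[0,0,0,0],[0,0,0,0],[0,0,0,0]]]' 85 8; python3 -m crank '[[[0,0,-5,0],[0,0,-10,0],[0,0,-15,0],[0,0,-20,0],[0,0,-20,0],[0,0,-20,0],[0,0,-20,0],[0,0,-15,0],[0,0,-5,0],[0,0,0,0]]]'
python3 - <<'E'
from h import *
go(.4847,.2634,.002,129.1)
im,w=cloud('side');H,S,V=masks(im);Z=w[...,2]
m=((H>160)&(H<178)&(S>90))&near(w,(.485,.263),.06);p=w[m];print(len(p),rect(p),np.percentile(p[:,2],[5,50,95]).round(4))
blue=(H>100)&(H<130)&(S>110)&(Z>.055)&(Z<.082)&near(w,(.48,.26),.08);p=w[blue];print('blue',len(p),rect(p))
cv2.imwrite('pics/a5.png',cv2.resize(im[100:250,200:350],(600,600),interpolation=3)[...,::-1])
E
```

```text
time_s: 23.7
eef_pos: [0.4844, 0.264, -0.0017]
ee_rot: [-1.054, 2.959, 0.0]
ft_force: [0.1, 0.5, 0.2]
grip_width: 0.848
gripper_force: 0.0
time_s: 24.7
eef_pos: [0.4848, 0.2642, 0.1295]
ee_rot: [-1.053, 2.957, 0.0]
ft_force: [0.4, 0.8, -0.0]
grip_width: 0.849
gripper_force: 0.0
t 24.7 pos [0.4848 0.2642 0.1295] toolx,y,z mm [  0.9  -0.5 127.5] ydeg 129.2 tilt [-0.002 -0.001 -1.   ] yaw 0.002 F [ 0.4  0.8 -0. ] grip 0.849 0.0 q [ 0.4   0.1   1.43  0.    1.61 -1.86]
223 (array([485.6, 265.5]), array([68.3, 63.2]), 37.9) [0.0653 0.0671 0.0685]
blue 223 (array([484.8, 264.4]), array([79.7, 55.6]), 38.6)
```

View pics/a5.png

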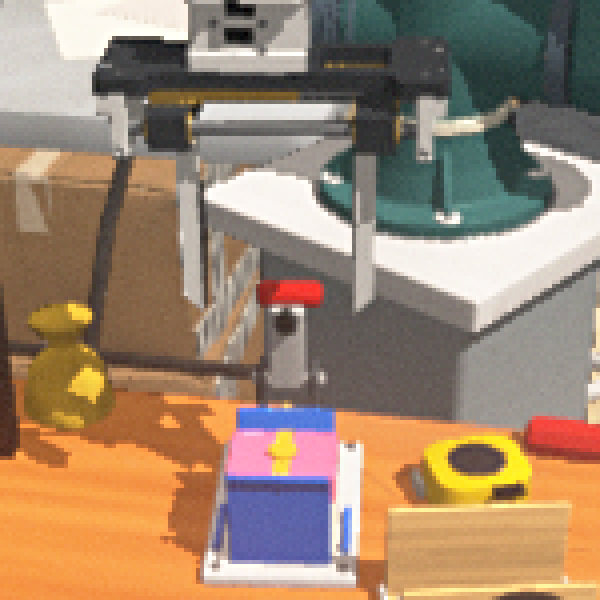

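The side crop shows the box seated between the cheeks, with its pink lid at (285,455) below their tops. The handle at (290,293) is still open and the fingers are clear. Next I shut the fingers, pass over the handle and come down behind it.

```bash
python3 -m crank '[[[0,0,-5,0],[5,0,-5,0],[12,0,0,0],[15,0,0,0],[18,0,0,0],[18,0,0,0],[18,0,0,0],[15,0,0,0],[10,0,0,0],[3,0,0,0]]]' 0 8
python3 - <<'E'
from h import *
go(.3977,.193,.079,129.1)
E
```

```text
time_s: 25.75
eef_pos: [0.3949, 0.1913, 0.1382]
ee_rot: [-1.053, 2.959, 0.0]
ft_force: [-0.7, -0.4, 0.1]
grip_width: 0.035
gripper_force: 0.0
t 25.75 pos [0.3949 0.1913 0.1382] toolx,y,z mm [-3.2 -0.4 59.2] ydeg 129.18 tilt [-0. -0. -1.] yaw 0.001 F [-0.7 -0.4  0.1] grip 0.035 0.0 q [ 0.32 -0.16  1.66  0.    1.63 -1.93]
```

```bash
python3 -m crank '[[[0,0,8,0],[0,0,12,0],[0,0,12,0],[0,0,12,0],[0,0,10,0],[0,0,5,0],[0,0,0,0],[0,0,0,0]]]'
python3 - <<'E'
from h import *
go(.4179,.2093,.079,129.1)
im,w=cloud('side');H,S,V=masks(im)
red=((H<6)|(H>174))&(S>150)&(V>70)&(w[...,2]>.1)&near(w,(.418,.208),.05);print('red',rect(w[red]),w[red].mean(0).round(4))
m=near(w,(.396,.192),.03)&(w[...,2]>.09)&(im.std(-1)<25);print('tip',m.sum(),np.percentile(w[m][:,2],[0,2,5,10]).round(3))
cv2.imwrite('pics/a6.png',cv2.resize(im[100:250,200:350],(600,600),interpolation=3)[...,::-1])
E
```

```text
time_s: 26.55
eef_pos: [0.3961, 0.192, 0.0794]
ee_rot: [-1.054, 2.959, 0.0]
ft_force: [-0.1, -0.3, -0.6]
grip_width: 0.004
gripper_force: 0.0
t 26.55 pos [0.3961 0.192  0.0794] toolx,y,z mm [-27.8  -0.4   0.4] ydeg 129.2 tilt [-0. -0. -1.] yaw 0.002 F [-0.1 -0.3 -0.6] grip 0.004 0.0 q [ 0.32 -0.13  1.76  0.    1.51 -1.93]
red (array([418.6, 211.2]), array([15.3, 39.5]), 33.8) [0.4204 0.2129 0.1306]
tip 941 [0.129 0.134 0.141 0.155]
```

View pics/a6.png

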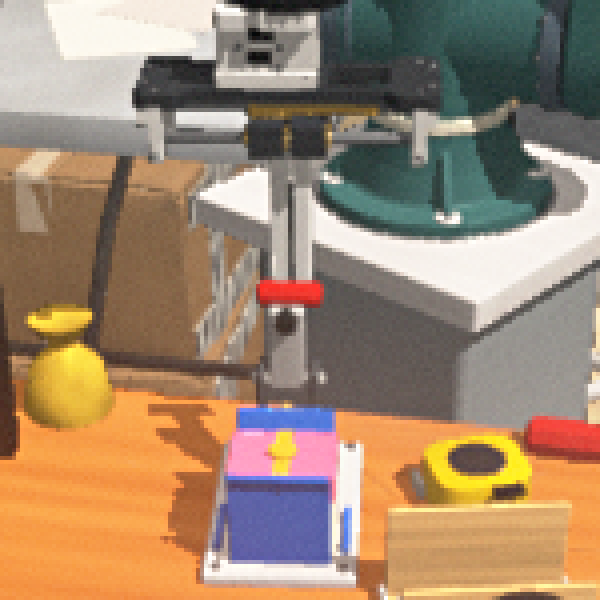

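The shut fingers at (290,215) stand behind the red bar at (290,293), centred on it. I push level toward the nest.

```bash
python3 -m crank '[[[-4,0,0,0],[-4,0,0,0],[-4,0,0,0],[-4,0,0,0],[-4,0,0,0],[-4,0,0,0]]]'; python3 -m crank '[[[-4,0,0,0],[-4,0,0,0],[-4,0,0,0],[-4,0,0,0],[-4,0,0,0],[0,0,0,0]]]'
python3 - <<'E'
from h import *
go(.4418,.2288,.079,129.1)
im,w=cloud('side');H,S,V=masks(im)
red=((H<6)|(H>174))&(S>150)&(V>70)&(w[...,2]>.09)&near(w,(.44,.22),.08);print('red',rect(w[red]),w[red].mean(0).round(4))
E
```

```text
time_s: 27.2
eef_pos: [0.4135, 0.206, 0.0798]
ee_rot: [1.053, -2.956, 0.003]
ft_force: [-3.2, -4.1, 4.4]
grip_width: 0.007
gripper_force: 2.9
time_s: 27.8
eef_pos: [0.4308, 0.2205, 0.0789]
ee_rot: [-1.054, 2.958, 0.001]
ft_force: [-0.2, 0.3, -0.4]
grip_width: 0.006
gripper_force: 0.0
t 27.8 pos [0.4308 0.2205 0.0789] toolx,y,z mm [-13.8  -0.5  -0. ] ydeg 129.22 tilt [-0.001  0.    -1.   ] yaw 0.002 F [-0.2  0.3 -0.4] grip 0.006 0.0 q [ 0.36 -0.03  1.66  0.    1.5  -1.9 ]
red (array([446.5, 233.6]), array([14.3, 38. ]), 41.5) [0.4488 0.2354 0.1352]
```

```bash
python3 -m crank '[[[-4,0,0,0],[-4,0,0,0],[-4,0,0,0],[0,0,0,0],[0,0,0,0],[0,0,0,0],[0,0,0,0]]]'
python3 - <<'E'
from h import *
go(.4418,.2288,.079,129.1)
im,w=cloud('side');H,S,V=masks(im)
red=((H<6)|(H>174))&(S>150)&(V>70)&(w[...,2]>.08)&near(w,(.45,.24),.08);print('red',rect(w[red]),w[red].mean(0).round(4))
cv2.imwrite('pics/a7.png',cv2.resize(im[100:250,200:350],(600,600),interpolation=3)[...,::-1])
E
```

```text
time_s: 28.55
eef_pos: [0.4392, 0.2273, 0.0792]
ee_rot: [-1.054, 2.959, 0.0]
ft_force: [-0.3, -0.3, 0.5]
grip_width: 0.003
gripper_force: 0.0
t 28.55 pos [0.4392 0.2273 0.0792] toolx,y,z mm [-3.  -0.5  0.2] ydeg 129.2 tilt [-0.  0. -1.] yaw 0.002 F [-0.3 -0.3  0.5] grip 0.003 0.0 q [ 0.36 -0.    1.64  0.    1.5  -1.89]
red (array([471.8, 253.4]), array([15.5, 37.5]), 44.0) [0.4738 0.2546 0.1133]
```

View pics/a7.png

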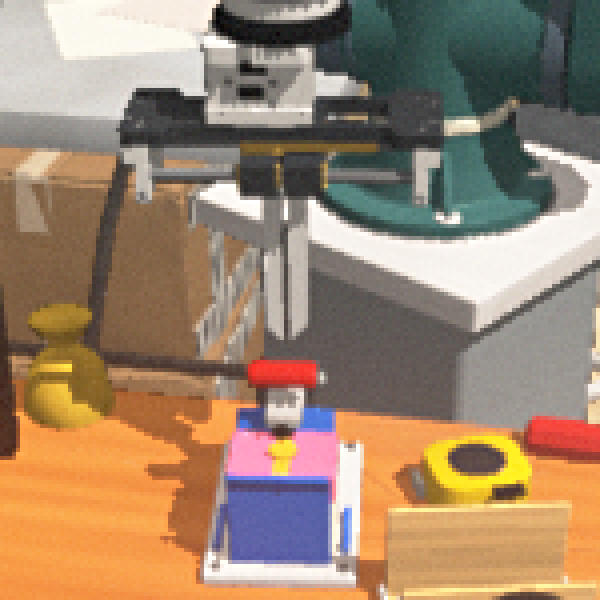

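The rocker has snapped closed. The bar measures y≈17 mm at about 0.11 m high (expected 18.5 mm and 0.110 m), and the arm lies over the lid at (285,430). I retreat upward and hand in.

```bash
python3 -m crank '[[[4,0,-4,0],[4,0,-8,0],[4,0,-12,0],[0,0,-12,0],[0,0,-12,0],[0,0,-5,0],[0,0,0,0],[0,0,0,0],[0,0,0,0]]]'
python3 - <<'E'
from h import *
im,w=cloud('side');H,S,V=masks(im)
red=((H<6)|(H>174))&(S>150)&(V>70)&(w[...,2]>.08)&near(w,(.45,.24),.08);print('red',rect(w[red]))
print(arm.close_job())
E
```

```text
time_s: 29.5
eef_pos: [0.4296, 0.2196, 0.1314]
ee_rot: [1.054, -2.958, -0.0]
ft_force: [0.1, -0.3, -0.0]
grip_width: 0.002
gripper_force: 0.0
red (array([471.6, 253.5]), array([15.6, 37.6]), 39.5)
the job is handed in; nothing more can be done
None
```

The favour box was set down on the desk, regripped by its end faces and seated in the nest; the rocker is snapped closed over it, and the job was handed in at about 29.5 s (no verdict was returned).

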